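# Clear the spring clamp and hold its jaw open at the mark

## Task

Offcuts of metal lie on the bed of the spring clamp, in the way of its jaw: without touching them with the fingers, sweep all four with the scraper block over the bed's left edge (the robot's left) into the white catch tray, and stand the scraper back on its cork pad. Then pull the jaw back by its blue fin, against its spring, until its front edge is level with the red line, and finish while holding it there, the fin still in the gripper. Leave the other things on the bench where they are.

Things in the scene. Friction and masses are not known exactly. Their poses are not given: they have to be found in the camera images.
- clamp: Fixed spring clamp: green base, grey flat bed plate without rims, 200 mm (x) by 150 mm (y), its top 40 mm above the bench. Origin: centre of the underside. +x points away from the robot (turned at most 0.3 rad), +y to the robot's left, to the tray. Bed open from x = -100 to 30 mm; left edge at y = 75. Fixed green jaw at x = 67 to 97, 68 mm above the bench, spring tube behind it to x = 147.
- jaw (a joint): Travel of the steel spring jaw (m): 0 = shut, grows as it is pulled along the clamp's -x (towards the robot), stop at 0.065. The spring shuts it when let go: about 4 N at 0, 10 N at 0.05. The jaw slides on the bed: 35 mm (x) by 100 mm (y), its top 65.5 mm above the bench, centre at clamp x = 47.5 mm, y = 0 when shut.
- jaw_fin (a point): Centre of the top face of the blue fin by which the jaw is pulled, 107.5 mm above the bench. The fin stands upright on the middle of the jaw: 14 mm thick (along the clamp's x), 56 mm wide (along its y), 42 mm tall, so its foot is 65.5 mm above the bench. It moves with the jaw; axes parallel to the clamp's.
- jaw_edge (a point): Right-hand end (clamp -y) of the jaw's front edge: the lower edge of the face towards the robot, 17.5 mm nearer (clamp -x) than the fin's centre. Moves with the jaw.
- mark: The red line: a painted bar 4 mm (clamp x) by 20 mm (clamp y), flat on the bed's right-hand rim beside the jaw's path (clamp y = -62.5 mm). Origin: its centre; axes parallel to the clamp's. It lies 28 to 50 mm towards the robot of the shut jaw's front edge. Black 10 mm ticks beside it are only a scale.
- tray: White catch tray, fixed beside the bed's left edge, 180 mm (x) by 110 mm (y), 26 mm tall, walls and floor 4 mm; its near wall tucks under the bed plate's overhang. Origin: centre of its underside, on the bench; axes parallel to the clamp's. It is open to clamp y = 166 mm.
- pad: Cork pad fixed on the bench, 130 mm (x) by 75 mm (y), 4 mm thick, the scraper's place. Origin: centre of its underside.
- scraper: Loose scraper block, 150 g (varies), 60 mm tall, standing on the pad. Black foot 96 mm (its x) by 30 mm (its y) by 14 mm high, with a pale wooden grip 70 by 26 mm above it, from 14 to 60 mm. Origin: centre of its underside. It sweeps along its y with the 96 mm long face. At the start its x is roughly parallel to the pad's x.
- chip0: Brass offcut, 18 x 11 x 6 mm, about 12 g, lying flat on the bed. Origin: centre of its underside. All four offcuts start between clamp x = -70 and -2 mm and clamp y = -37 and 45 mm (their centres).
- chip1: Copper offcut, 15 x 13 x 6 mm, otherwise like chip0.
- chip2: Brass disc, 16 mm across, 6 mm thick, otherwise like chip0.
- chip3: Copper offcut, 20 x 9 x 6 mm, otherwise like chip0.
- file0: Bystander: needle file, 165 mm long, wooden handle, 10 mm tall. Origin near its middle, underneath.
- file1: Bystander: needle file, 165 mm long, orange handle, 10 mm tall. Origin near its middle, underneath.
- dish: Bystander: shallow glass dish, 80 mm across, 18 mm tall.
- jar: Bystander: amber jar with a black cap, 56 mm across, 70 mm tall.
- bobbin: Bystander: yellow bobbin, 60 mm across, 35 mm tall.
- tent: Bystander: white folded display card of stiff plastic, 90 mm wide, 95 mm tall.
- hammer: Bystander: small hammer, 220 mm long, lying on the bench.

How it is judged:
By the outcome, as a careful person would: the job done as asked, in the order asked, and still so for the second after the job is handed in, while the arm keeps its last pose, push and grip.
It also fails if it takes over 64 s, if anything falls off the work surface, if the arm or the gripper's body presses on something with over 40 N, if the wrist force passes 120 N, or if a joint passes its speed limit or range.

## Robot

A 6-joint arm with a two-finger parallel gripper is mounted at the origin on the work surface. World frame = base frame: x ahead of the robot, y to its left, z up, the work surface at z = 0. Lengths are in m, angles in rad, forces in N, time in s.
With the tool pointing down it reaches from about 0.25 to 0.775 m from the base axis. Payload 4 kg.
Tool frame: the origin (TCP) lies midway between the tips of the shut fingers; the grasp point (between the pads) lies 19 mm behind it (robot.tcp_to_grasp is the z of the grasp point in the tool frame, in m); z points along the fingers, y is the line along which they close (so a half turn about z gives the same grasp; the last joint's range is limited). The gripper opens to 94 mm and grips with 3 to 60 N. Pads are 16 mm wide; open, the fingers measure 119 mm over their backs; the gripper's body (75 mm by 177 mm) begins 78 mm behind the grasp point.
Start: joints at [1.188, 0.087, 1.371, -0, 1.684, -0.103], TCP at [0.152, 0.529, 0.206] pointing down, gripper open.
Joint ranges: [-3.1, 3.1], [-0.76, 2.03], [0.27, 2.55], [-1.08, 4.22], [0.17, 2.65], [-2.57, 2.57]. Speed limits (rad/s): [2.79, 2.79, 3.14, 3.14, 3.14, 3.14].

## Interface

Orientations are given as [roll, pitch, yaw] about the fixed x, y, z axes, in that order (R = Rz(yaw) Ry(pitch) Rx(roll)).
In Python, from bench import robot gives the robot as it stands. The module is installed in compiled form; this text tells all that it offers.
- The arm moves only by the tool move_arm, never from a script. Its argument "motion" is one flat list of numbers, 7 for each row, row after row: the turn, a rotation vector about the tool's x, y, z in units of 45 degrees (1.0 is 45 degrees), then the shift along the tool's x, y, z in units of 100 mm (1.0 is 100 mm), then the opening, from 0 (shut) to 1 (fully open). A call has 1 to 12 rows; each row shifts and turns the commanded pose from where the row before left it, along the tool's axes as they then stand; what a row does not reach is not made up. A row lasts 1/12 s, in which the tool goes at most 41.7 mm and 7.16 degrees, less where a joint would pass 70% of its speed; a pose out of reach is approached as far as the arm can. A call with a number of a shift or a turn outside -1 to 1 is refused whole. A call with a gripper value outside its range is refused whole. The fingers move at their own pace and stop on an object; the grip force is fixed at half the most. Time passes only in rows, so rows that do not move let the fingers close. It gives the time, the measured TCP pose, the force, the opening and the grip force at its end, in the units of the state.
- robot.get_obs(): the state, without advancing time (a new reading comes with each control period).
- robot.snapshot(name): name is "side" or "top"; returns the picture (420x560x3 uint8, red, green, blue); there is no depth.
- robot.get_calibration(name): a dict with "fx", "fy", "cx", "cy" (pixels), "k1" (the pictures are not rectified: a ray, as slopes to the right and down, at radius r is drawn at 1 + k1 r^2 times it, then the intrinsics apply), "R" (3x3) and "t" (3): a world point X has camera coordinates R X + t. Camera axes: x right, y down, z forward; pixel columns grow to the right and rows downward; lengths in m; the calibration is good to about 2 mm. A picture is of the moment at which its call begins. get_calibration takes no time and is no camera call.
- robot.close_job(): hands the job in; it is judged then, once.
The state is a dict: "time": time; "joint_positions": joint angles; "qvel": joint speeds; "joint_torque": joint torques, N m; "tool_pos": TCP position; "ee_rot": TCP orientation; "wrist_force": force on the tool from outside, world axes, zero at the start; "wrist_torque": the same for the moment, N m; "width": finger opening in m; "finger_force": force on a finger pad.
Only numpy, scipy, OpenCV 4.12 (cv2) and the standard library are available. Lean on these libraries where they do the work, as an engineer would, in place of code of your own. Each camera call takes 0.05 s, during which the arm holds its last target. There are 200 camera calls.

## Working session

There is one attempt and no reset: what is moved stays moved. The work goes in short steps, Python scripts to look and compute and a tool call to move; the robot and the scene stay as the last step left them, time stands still between calls to the robot, and variables do not carry over. Pictures are saved under pics/ and viewed, at most 10 in all, crops included, and the job is handed in when it is done.

Besides the shell and the picture viewer there is one more tool, called after "Call:" in YAML: its name, and indented under it one key for each argument. move_arm: Moves the arm, as the interface text tells. Shifts and turns lie within -1 to 1; 1 stands for 100 mm of shift or 45 degrees of turn. Its arguments: {"type":"object","properties":{"motion":{"type":"array","items":{"type":"number"}}},"required":["motion"]}

```bash
mkdir -p pics
python3 - <<'E'
from bench import robot
import cv2,numpy as np
for n in("top","side"):
    cv2.imwrite(f"pics/{n}0.png",robot.snapshot(n)[:,:,::-1]); print({k:np.round(v,4).tolist() for k,v in robot.get_calibration(n).items()})
print(robot.get_obs(), robot.tcp_to_grasp)
E
```

```text
{'fx': 541.1917, 'fy': 541.1917, 'cx': 274.3022, 'cy': 208.0645, 'k1': 0.0403, 'R': [[-0.0046, -1.0, -0.0062], [-0.986, 0.0056, -0.1666], [0.1666, 0.0054, -0.986]], 't': [-0.0324, 0.6175, 1.6837]}
{'fx': 458.6497, 'fy': 458.6497, 'cx': 275.4342, 'cy': 215.6935, 'k1': 0.0159, 'R': [[-0.9975, -0.0709, -0.0028], [-0.0507, 0.7406, -0.6701], [0.0496, -0.6682, -0.7423]], 't': [0.634, 0.1337, 1.3004]}
{'time': 0.1, 'joint_positions': array([ 1.18789375e+00,  8.78821760e-02,  1.37207879e+00, -7.54756331e-06,
        1.68358460e+00, -1.03110723e-01]), 'qvel': array([ 0.0009785 , -0.0018713 , -0.00399737,  0.00072033,  0.00059147,
       -0.00147965]), 'joint_torque': array([ 2.65157338e-03, -3.41254807e+01, -3.03300297e+01,  7.20184436e-02,
        3.04261968e-02, -8.38076403e-05]), 'tool_pos': array([0.15171699, 0.52815852, 0.20443297]), 'ee_rot': array([-3.13964934e+00, -1.93547682e-04,  2.86179977e+00]), 'wrist_force': array([ 0.52291418, -0.52756231,  0.01207707]), 'wrist_torque': array([-0.01712566,  0.02127858, -0.06309858]), 'finger_force': 0.0, 'width': 0.09346256834408624} -0.0188
```

View pics/top0.png

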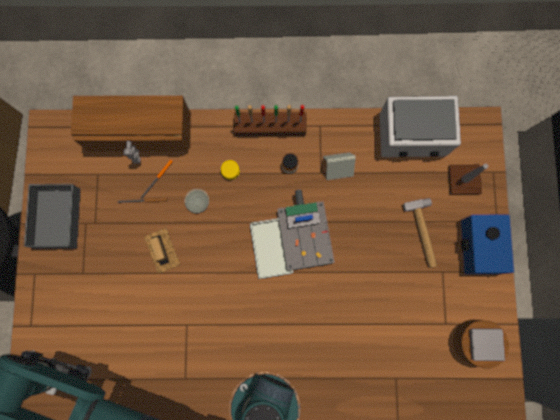

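View pics/side0.png

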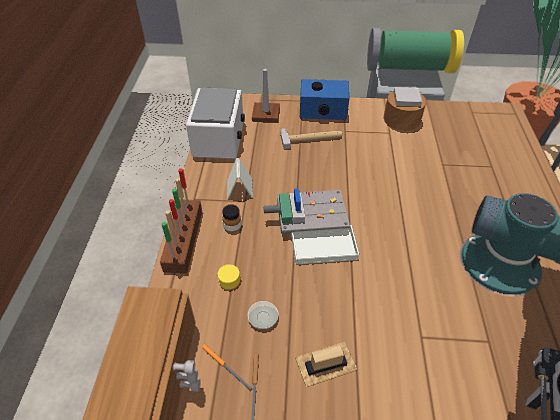

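The top view shows the clamp near (305,237), the tray at (270,248), and the pad with the scraper at (162,250). The side view shows the clamp near (315,210) and the pad at (327,362). I'll enlarge these areas next.

Run:
```python
import cv2,numpy as np
t=cv2.imread("pics/top0.png");s=cv2.imread("pics/side0.png")
def crop(im,x,y,w,h,k):
    o=cv2.resize(im[y:y+h,x:x+w],None,fx=k,fy=k,interpolation=cv2.INTER_CUBIC)
    for c in range(x-x%10+10,x+w,10): cv2.putText(o,str(c),((c-x)*k+k//2,9),0,.33,(255,255,255),1); cv2.line(o,((c-x)*k+k//2,10),((c-x)*k+k//2,16),(255,255,255),1)
    for r in range(y-y%10+10,y+h,10): cv2.putText(o,str(r),(0,(r-y)*k+k//2),0,.33,(255,255,255),1)
    return o
a=crop(t,245,183,95,100,6) #570x600
b=crop(t,142,225,38,50,6)#228x300
o=np.zeros((600,800,3),np.uint8);o[:,:570]=a;o[:300,572:800]=b
cv2.imwrite("pics/c1.png",o)
a=crop(s,260,180,104,90,5)#520x450
b=crop(s,293,335,70,54,4)#280x216
o=np.zeros((450,800,3),np.uint8);o[:,:520]=a;o[:216,520:]=b
cv2.imwrite("pics/c2.png",o)
```

```text
(no output)
```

View pics/c1.png

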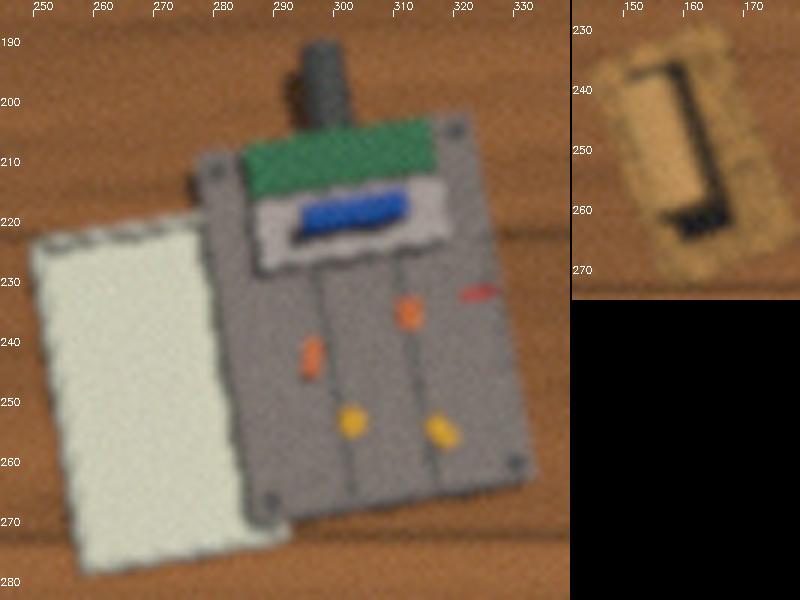

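View pics/c2.png

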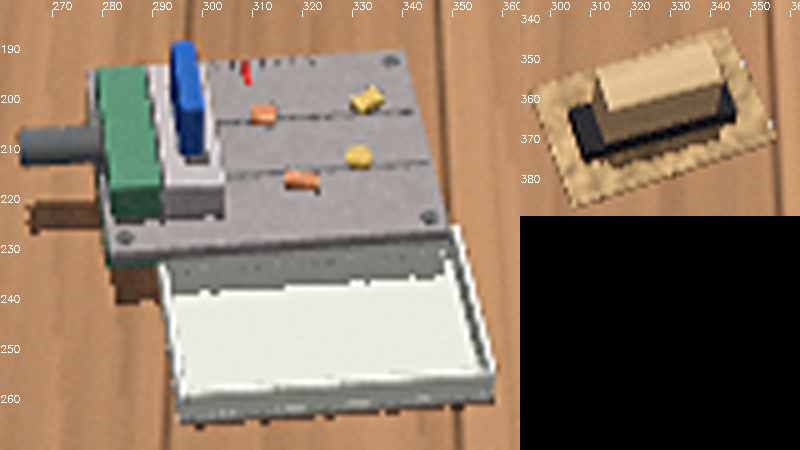

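The clamp crops show the four offcuts clearly: copper in the top crop at (410,313) and (312,358), brass at (352,422) and (442,432). The red line is at (480,293). The pad and scraper are tilted about 0.33 rad. Next I'll fit the poses from corners picked in both views.

```bash
cat > h.py <<'E'
import numpy as np
from bench import robot
from scipy.optimize import least_squares
C={n:robot.get_calibration(n) for n in("top","side")}
def proj(n,X):
    c=C[n];p=np.asarray(X)@np.array(c["R"]).T+c["t"];s=p[...,:2]/p[...,2:];r=(s**2).sum(-1,keepdims=True)
    return s*(1+c["k1"]*r)*[c["fx"],c["fy"]]+[c["cx"],c["cy"]]
def px(p,x,y,k,ox=0): return np.array([x+(p[0]-ox+.5)/k-.5,y+(p[1]+.5)/k-.5])
def world(P,l):
    c,s=np.cos(P[2]),np.sin(P[2]);return np.array([P[0]+c*l[0]-s*l[1],P[1]+s*l[0]+c*l[1],l[2]])
def local(P,w):
    c,s=np.cos(P[2]),np.sin(P[2]);d=np.array(w[:2])-P[:2];return np.array([c*d[0]+s*d[1],-s*d[0]+c*d[1]])
def fitpose(obs,x0):
    f=lambda P:np.concatenate([proj(n,world(P,l))-q for n,q,l in obs])
    r=least_squares(f,x0,loss="soft_l1");return r.x,f(r.x).reshape(-1,2)
def point(obs,z,x0=(.5,0)):
    return least_squares(lambda P:np.concatenate([proj(n,[P[0],P[1],z])-q for n,q in obs]),x0).x
E
cat > m.py <<'E'
from h import *
T=lambda a,b:px((a,b),245,183,6); T2=lambda a,b:px((a,b),142,225,6,572)
S=lambda a,b:px((a,b),260,180,5); S2=lambda a,b:px((a,b),293,335,4,520)
A,B,Z=.1,.075,.04
P,r=fitpose([("top",T(197,157),(A,B,Z)),("top",T(472,113),(A,-B,Z)),("top",T(533,478),(-A,-B,Z)),("top",T(250,526),(-A,B,Z)),
 ("side",S(88,67),(A,-B,Z)),("side",S(402,50),(-A,-B,Z)),("side",S(446,232),(-A,B,Z)),("side",S(107,252),(A,B,Z))],[.5,0,.1])
print("clamp",P.round(4));print(r.round(1).tolist())
A,B,Z=.065,.0375,.004
D,r=fitpose([("top",T2(597,62),(A,B,Z)),("top",T2(725,22),(A,-B,Z)),("top",T2(797,237),(-A,-B,Z)),("top",T2(660,282),(-A,B,Z)),
 ("side",S2(537,85),(A,-B,Z)),("side",S2(726,28),(-A,-B,Z)),("side",S2(776,140),(-A,B,Z)),("side",S2(577,207),(A,B,Z))],[.5,.3,.3])
print("pad",D.round(4));print(r.round(1).tolist())
A,B,Z=.035,.013,.064
Q,r=fitpose([("top",T2(622,83),(A,B,Z)),("top",T2(668,73),(A,-B,Z)),("top",T2(707,205),(-A,-B,Z)),("top",T2(660,215),(-A,B,Z)),
 ("side",S2(593,75),(A,-B,Z)),("side",S2(708,40),(-A,-B,Z)),("side",S2(723,80),(-A,B,Z)),("side",S2(608,117),(A,B,Z)),
 ("top",T2(733,220),(-.048,-.015,.018)),("top",T2(683,62),(.048,-.015,.018)),("top",T2(683,240),(-.048,.015,.018)),
 ("side",S2(590,162),(.048,.015,.004)),("side",S2(737,122),(-.048,.015,.004))],[.5,.3,.3])
print("scraper",Q.round(4));print(r.round(1).tolist())
for n,a,b,z in(("mark",T(480,293),S(246,73),.04),("c1",T(410,313),S(263,114),.044),("c3",T(312,358),S(302,181),.044),("c2",T(352,422),S(358,157),.044),("c0",T(442,432),S(367,99),.044),("fin",T(355,212),None,.1075)):
    o=[("top",a)]+([("side",b)] if b is not None else []);w=point(o,z);print(n,w.round(4),local(P,w).round(4),[local(P,point([q],z)).round(4).tolist() for q in o])
E
python3 m.py
```

```text
clamp [ 0.5329 -0.1341  0.1441]
[[-0.0, -1.2], [0.0, -0.7], [0.2, -0.2], [0.6, -1.2], [0.3, 0.5], [1.0, 0.4], [0.9, 0.1], [0.5, 0.0]]
pad [0.4904 0.3318 0.3602]
[[-1.5, 0.3], [-1.1, -1.2], [-0.0, 0.1], [0.8, 1.0], [-1.5, -0.1], [1.2, -0.1], [0.9, 0.1], [-1.3, -1.1]]
scraper [0.4909 0.3358 0.3424]
[[-1.0, 0.3], [-0.8, -0.8], [-0.4, -1.9], [-0.5, -0.8], [0.7, -1.7], [0.6, -0.6], [0.9, -0.4], [0.7, -1.7], [0.1, 0.3], [-0.8, -1.3], [-0.5, 0.1], [-1.4, 0.3], [0.1, -0.2]]
mark [ 0.5439 -0.1967] [ 0.002  -0.0635] [[0.0007, -0.0628], [0.0031, -0.0645]]
c1 [ 0.5329 -0.1586] [-0.0035 -0.0243] [[-0.0048, -0.0238], [-0.0023, -0.0248]]
c3 [ 0.509  -0.1058] [-0.0195  0.0315] [[-0.0208, 0.0314], [-0.0184, 0.0317]]
c2 [ 0.4753 -0.127 ] [-0.0559  0.0154] [[-0.0575, 0.0158], [-0.0546, 0.015]]
c0 [ 0.4695 -0.1749] [-0.0685 -0.0313] [[-0.0698, -0.0304], [-0.0676, -0.0326]]
fin [ 0.5765 -0.1268] [0.0442 0.001 ] [[0.0442, 0.001]]
```

```bash
cat > go.py <<'E'
import sys,numpy as np
from h import *
# usage: go.py x y z yaw -> total turn (units of 45deg) and shift (units of 100mm, in tool axes after the turn)
t=list(map(float,sys.argv[1:5]));o=robot.get_obs();y0=o["ee_rot"][2]
d=np.array(t[:3])-o["tool_pos"];dy=(t[3]-y0+np.pi)%(2*np.pi)-np.pi;c,s=np.cos(t[3]),np.sin(t[3])
print("pos",o["tool_pos"].round(4),"rpy",o["ee_rot"].round(4),"turn z",round(-dy/(np.pi/4),3),"shift",np.round([10*(c*d[0]+s*d[1]),10*(s*d[0]-c*d[1]),-10*d[2]],3),"F",o["wrist_force"].round(1),"w",round(o["width"],4),"t",o["time"])
E
python3 go.py .491 .336 .15 3.484
```

```text
pos [0.1517 0.5282 0.2044] rpy [-3.1396e+00 -2.0000e-04  2.8618e+00] turn z -0.792 shift [-2.551 -2.949  0.544] F [ 0.5 -0.5  0. ] w 0.0935 t 0.1
```

Call:
move_arm:
  motion: [0,0,-0.132,0,0,0,1,0,0,-0.132,0,0,0,1,0,0,-0.132,0,0,0,1,0,0,-0.132,0,0,0,1,0,0,-0.132,0,0,0,1,0,0,-0.132,0,0,0,1,0,0,0,0,0,0,1]

```text
time: 0.68
tool_pos: [0.1518, 0.5283, 0.2048]
ee_rot: [-3.141, -0.001, -2.798]
wrist_force: [-0.5, 0.5, 0.7]
width: 0.0942
finger_force: 0.0
```

```bash
python3 go.py .491 .336 .15 3.484
```

```text
pos [0.1518 0.5283 0.2048] rpy [-3.1407e+00 -7.0000e-04 -2.7978e+00] turn z 0.002 shift [-2.549 -2.95   0.548] F [-0.5  0.5  0.7] w 0.0942 t 0.6833
```

Call:
move_arm:
  motion: [0,0,0,-0.232,-0.268,0,1,0,0,0,-0.232,-0.268,0,1,0,0,0,-0.232,-0.268,0.05,1,0,0,0,-0.232,-0.268,0.1,1,0,0,0,-0.232,-0.268,0.1,1,0,0,0,-0.232,-0.268,0.1,1,0,0,0,-0.232,-0.268,0.1,1,0,0,0,-0.232,-0.268,0.1,1,0,0,0,-0.232,-0.268,0,1,0,0,0,-0.232,-0.268,0,1,0,0,0,-0.23,-0.27,0,1,0,0,0,0,0,0,1]

```text
time: 1.68
tool_pos: [0.4958, 0.3323, 0.1493]
ee_rot: [-3.139, 0.001, -2.809]
wrist_force: [-0.7, -0.7, -0.1]
width: 0.0941
finger_force: 0.0
```

```bash
python3 go.py .491 .336 .032 3.484
```

```text
pos [0.4958 0.3323 0.1493] rpy [-3.1386e+00  6.0000e-04 -2.8086e+00] turn z -0.012 shift [0.033 0.051 1.173] F [-0.7 -0.7 -0.1] w 0.0941 t 1.6833
```

Call:
move_arm:
  motion: [0,0,0,0,0,0,1,0,0,0,0,0,0,1,0,0,0,0,0,0,1]

```text
time: 1.93
tool_pos: [0.49, 0.337, 0.1504]
ee_rot: [3.141, -0.001, -2.799]
wrist_force: [-0.5, 0.6, -0.3]
width: 0.0939
finger_force: 0.0
```

```bash
python3 go.py .491 .336 .032 3.484
```

```text
pos [0.49   0.337  0.1504] rpy [ 3.1411e+00 -6.0000e-04 -2.7990e+00] turn z 0.0 shift [-0.006 -0.013  1.184] F [-0.5  0.6 -0.3] w 0.0939 t 1.9333
```

Call:
move_arm:
  motion: [0,0,0,0,-0.013,0.2,1,0,0,0,0,0,0.2,1,0,0,0,0,0,0.2,1,0,0,0,0,0,0.2,1,0,0,0,0,0,0.2,1,0,0,0,0,0,0.1,1,0,0,0,0,0,0.08,1,0,0,0,0,0,0,1,0,0,0,0,0,0,1]

```text
time: 2.68
tool_pos: [0.4914, 0.3357, 0.0331]
ee_rot: [3.141, 0.001, -2.799]
wrist_force: [-0.5, -0.0, 0.6]
width: 0.0939
finger_force: 0.0
```

Call:
move_arm:
  motion: [0,0,0,0,0,0,0.5,0,0,0,0,0,0,0.4,0,0,0,0,0,0,0.3,0,0,0,0,0,0,0.2,0,0,0,0,0,0,0,0,0,0,0,0,0,0,0,0,0,0,0,0,0,0,0,0,0,0,0,0,0,0,0,0,0,0,0]

```text
time: 3.43
tool_pos: [0.4915, 0.3351, 0.0324]
ee_rot: [3.142, -0.0, -2.799]
wrist_force: [0.4, 0.3, -0.2]
width: 0.0375
finger_force: 0.0
```

```bash
python3 go.py .491 .336 .16 3.484
```

```text
pos [0.4915 0.3351 0.0324] rpy [ 3.1415e+00 -1.0000e-04 -2.7995e+00] turn z -0.0 shift [ 0.002  0.011 -1.276] F [ 0.4  0.3 -0.2] w 0.0375 t 3.4333
```

Still closing.

Call:
move_arm:
  motion: [0,0,0,0,0,0,0,0,0,0,0,0,0,0,0,0,0,0,0,0,0,0,0,0,0,0,0,0,0,0,0,0,0,0,0]

```text
time: 3.85
tool_pos: [0.4915, 0.3354, 0.0326]
ee_rot: [3.141, 0.0, -2.799]
wrist_force: [-0.8, 1.2, 0.7]
width: 0.0258
finger_force: 30.0
```

```bash
python3 go.py .491 .336 .16 3.484; python3 -c "
from h import *
P=[.5329,-.1341,.1441]
for y in(-.066,.068): print(world(P,(-.032,y,0)))"
```

```text
pos [0.4915 0.3354 0.0326] rpy [ 3.1410e+00  2.0000e-04 -2.7993e+00] turn z -0.0 shift [ 0.002  0.007 -1.274] F [-0.8  1.2  0.7] w 0.0258 t 3.85
[ 0.51070938 -0.2040112   0.        ]
[ 0.49146674 -0.07140004  0.        ]
```

Call:
move_arm:
  motion: [0,0,0,0,0,-0.1,0,0,0,0,0,0,-0.25,0,0,0,0,0,0,-0.25,0,0,0,0,0,0,-0.25,0,0,0,0,0,0,-0.25,0,0,0,0,0,0,-0.2,0,0,0,0.085,0,0,0,0,0,0,0.085,0,0,0,0,0,0,0.083,0,0,0,0,0,0,0,0,0,0,0,0,0,0,0,0,0,0,0]

```text
invalid input
```

```bash
python3 go.py .509 -.204 .162 3.2857
```

```text
pos [0.4915 0.3354 0.0326] rpy [ 3.1410e+00  2.0000e-04 -2.7993e+00] turn z 0.252 shift [ 0.601 -5.363 -1.294] F [-0.8  1.2  0.7] w 0.0258 t 3.85
```

Call:
move_arm:
  motion: [0,0,0,0,0,-0.1,0,0,0,0,0,0,-0.25,0,0,0,0,0,0,-0.25,0,0,0,0,0,0,-0.25,0,0,0,0,0,0,-0.25,0,0,0,0,0,0,-0.2,0,0,0,0.085,0,0,0,0,0,0,0.085,0,0,0,0,0,0,0.083,0,0,0,0,0,0,0,0,0,0,0]

```text
time: 4.68
tool_pos: [0.4915, 0.3346, 0.1628]
ee_rot: [-3.141, -0.0, -2.999]
wrist_force: [-0.3, 0.3, -2.1]
width: 0.0257
finger_force: 30.0
```

```bash
python3 go.py .509 -.204 .162 3.2857
```

```text
pos [0.4915 0.3346 0.1628] rpy [-3.1409e+00 -1.0000e-04 -2.9994e+00] turn z -0.002 shift [ 0.6   -5.355  0.008] F [-0.3  0.3 -2.1] w 0.0257 t 4.6833
```

Call:
move_arm:
  motion: [0,0,0,0.01,-0.1,0,0,0,0,0,0.03,-0.25,0,0,0,0,0,0.03,-0.25,0,0,0,0,0,0.03,-0.25,0,0,0,0,0,0.03,-0.25,0,0,0,0,0,0.03,-0.25,0,0,0,0,0,0.03,-0.25,0,0,0,0,0,0.03,-0.25,0,0,0,0,0,0.03,-0.25,0,0,0,0,0,0.03,-0.25,0,0,0,0,0,0.03,-0.25,0,0,0,0,0,0.03,-0.25,0,0]

```text
time: 5.68
tool_pos: [0.498, 0.0461, 0.1625]
ee_rot: [-3.141, -0.001, -2.997]
wrist_force: [0.6, 0.2, -1.5]
width: 0.0261
finger_force: 30.0
```

Call:
move_arm:
  motion: [0,0,0,0.03,-0.25,0,0,0,0,0,0.03,-0.25,0,0,0,0,0,0.03,-0.25,0,0,0,0,0,0.03,-0.25,0,0,0,0,0,0.03,-0.25,0,0,0,0,0,0.03,-0.25,0,0,0,0,0,0.03,-0.25,0,0,0,0,0,0.03,-0.25,0,0,0,0,0,0.02,-0.25,0,0,0,0,0,0,-0.25,0,0,0,0,0,0,0,0,0,0,0,0,0,0,0,0]

```text
time: 6.68
tool_pos: [0.5078, -0.2043, 0.1621]
ee_rot: [3.141, -0.001, -3.0]
wrist_force: [-0.4, 0.4, -1.6]
width: 0.0257
finger_force: 30.0
```

```bash
python3 go.py .509 -.204 .07 3.2857
```

```text
pos [ 0.5078 -0.2043  0.1621] rpy [ 3.1409e+00 -1.1000e-03 -2.9997e+00] turn z -0.003 shift [-0.012  0.002  0.921] F [-0.4  0.4 -1.6] w 0.0257 t 6.6833
```

Call:
move_arm:
  motion: [0,0,0,0,0,0.2,0,0,0,0,0,0,0.2,0,0,0,0,0,0,0.2,0,0,0,0,0,0,0.15,0,0,0,0,0,0,0.1,0,0,0,0,0,0,0.04,0,0,0,0,0,0,0,0,0,0,0,0,0,0,0]

```text
time: 7.35
tool_pos: [0.5091, -0.2029, 0.0743]
ee_rot: [-3.141, 0.001, -2.997]
wrist_force: [0.9, 0.2, -1.5]
width: 0.0256
finger_force: 30.0
```

```bash
python3 go.py .509 -.204 .069 3.2857
python3 - <<'E'
from bench import robot
import cv2,numpy as np
t=robot.snapshot("top")[183:283,245:345,::-1];s=robot.snapshot("side")[160:270,255:365,::-1]
o=np.zeros((440,800,3),np.uint8);o[:400,:400]=cv2.resize(t,(400,400),interpolation=2);o[:396,402:798]=cv2.resize(s,(396,396),interpolation=2)
cv2.imwrite("pics/d1.png",o)
E
```

```text
pos [ 0.5091 -0.2029  0.0743] rpy [-3.1410e+00  1.0000e-03 -2.9973e+00] turn z 0.0 shift [ 0.003 -0.011  0.053] F [ 0.9  0.2 -1.5] w 0.0256 t 7.35
```

View pics/d1.png

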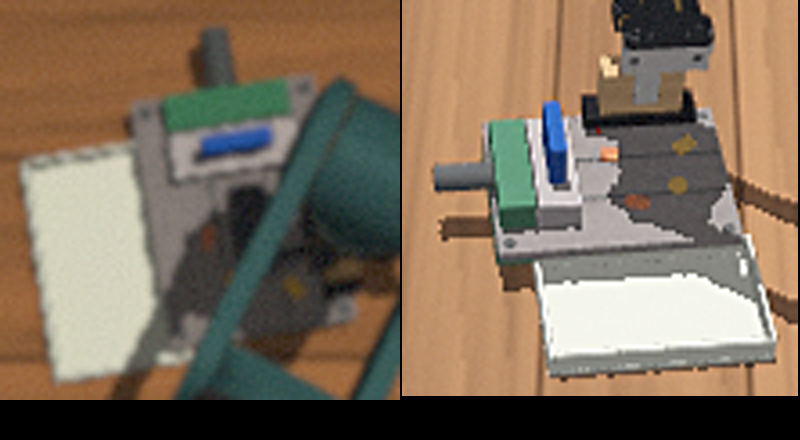

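The side crop shows the held scraper's foot spanning px 583–693, over the right rim. The offcuts span about 600–697, and allowing for the sweep direction's slope, the foot covers them all. I'll lower it to just above the bed.

Call:
move_arm:
  motion: [0,0,0,0.015,0,0.02,0,0,0,0,0,0,0.02,0,0,0,0,0,0,0.01,0,0,0,0,0,0,0,0,0,0,0,0,0,0,0,0,0,0,0,0,0,0]

```text
time: 7.95
tool_pos: [0.5072, -0.2033, 0.0685]
ee_rot: [-3.142, 0.0, -2.998]
wrist_force: [-0.1, -0.9, -1.7]
width: 0.026
finger_force: 30.0
```

```bash
python3 go.py .49 -.0714 .069 3.2857
```

```text
pos [ 0.5072 -0.2033  0.0685] rpy [-3.1416e+00  1.0000e-04 -2.9981e+00] turn z -0.001 shift [-0.019  1.33  -0.005] F [-0.1 -0.9 -1.7] w 0.026 t 7.95
```

Call:
move_arm:
  motion: [0,0,0,0,0.03,0,0,0,0,0,0,0.06,0,0,0,0,0,0,0.06,0,0,0,0,0,0,0.06,0,0,0,0,0,0,0.06,0,0,0,0,0,0,0.06,0,0,0,0,0,0,0.06,0,0,0,0,0,0,0.06,0,0,0,0,0,0,0.06,0,0,0,0,0,0,0.06,0,0,0,0,0,0,0.06,0,0,0,0,0,0,0.06,0,0]

```text
time: 8.95
tool_pos: [0.4973, -0.1344, 0.0685]
ee_rot: [-3.142, 0.0, -2.998]
wrist_force: [-0.4, -1.2, -1.6]
width: 0.026
finger_force: 30.0
```

```bash
python3 go.py .489 -.064 .069 3.2857
```

```text
pos [ 0.4973 -0.1344  0.0685] rpy [-3.1415e+00  1.0000e-04 -2.9981e+00] turn z -0.001 shift [-0.019  0.708 -0.005] F [-0.4 -1.2 -1.6] w 0.026 t 8.95
```

Call:
move_arm:
  motion: [0,0,0,0,0.06,0,0,0,0,0,0,0.06,0,0,0,0,0,0,0.06,0,0,0,0,0,0,0.06,0,0,0,0,0,0,0.06,0,0,0,0,0,0,0.06,0,0,0,0,0,0,0.06,0,0,0,0,0,0,0.06,0,0,0,0,0,0,0.06,0,0,0,0,0,0,0.06,0,0,0,0,0,0,0.06,0,0,0,0,0,0,0.03,0,0]

```text
time: 9.95
tool_pos: [0.4874, -0.0658, 0.0685]
ee_rot: [3.141, 0.0, -2.998]
wrist_force: [-0.7, -0.4, -0.3]
width: 0.0262
finger_force: 30.0
```

Call:
move_arm:
  motion: [0,0,0,0,0,0,0,0,0,0,0,0,0,0,0,0,0,0,0,0,0,0,0,0,0,0,-0.1,0,0,0,0,0,0,-0.25,0,0,0,0,0,0,-0.25,0,0,0,0,0,0,-0.25,0,0,0,0,0,0,-0.1,0,0,0,0,0,0,0,0]

```text
time: 10.7
tool_pos: [0.4894, -0.0675, 0.167]
ee_rot: [-3.139, 0.006, -2.999]
wrist_force: [0.1, 0.4, -1.3]
width: 0.0259
finger_force: 30.0
```

```bash
python3 go.py .4909 .3354 .162 3.4843;  python3 - <<'E'
from bench import robot
import cv2,numpy as np
t=robot.snapshot("top")[183:283,245:345,::-1];s=robot.snapshot("side")[160:270,255:365,::-1]
o=np.zeros((440,800,3),np.uint8);o[:400,:400]=cv2.resize(t,(400,400),interpolation=2);o[:396,402:798]=cv2.resize(s,(396,396),interpolation=2)
cv2.imwrite("pics/d2.png",o)
E
```

```text
pos [ 0.4894 -0.0675  0.167 ] rpy [-3.1387  0.0063 -2.9985] turn z -0.254 shift [-1.368  3.789  0.05 ] F [ 0.1  0.4 -1.3] w 0.0259 t 10.7
```

View pics/d2.png

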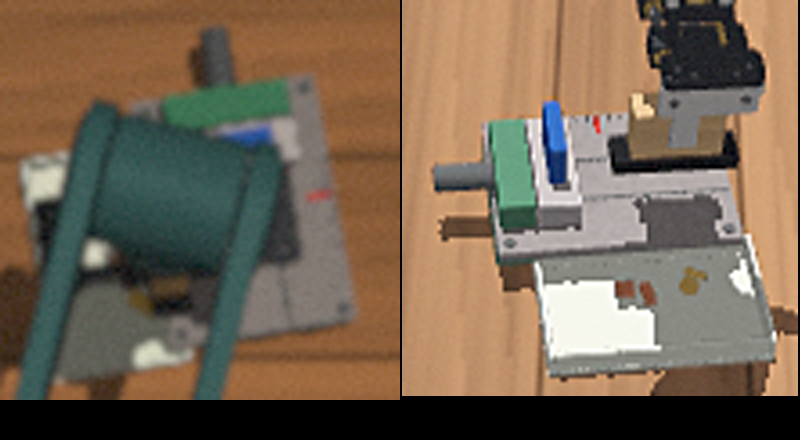

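All four offcuts now lie in the tray: copper at (625,288) and (648,292), brass at about (692,282). Next I'll return the scraper to where it was picked up.

Call:
move_arm:
  motion: [0,0,-0.085,0,0,0,0,0,0,-0.085,0,0,0,0,0,0,-0.084,0,0,0,0,0,0,0,-0.09,0.25,0,0,0,0,0,-0.09,0.25,0,0,0,0,0,-0.09,0.25,0,0,0,0,0,-0.09,0.25,0,0,0,0,0,-0.09,0.25,0,0,0,0,0,-0.09,0.25,0,0,0,0,0,-0.09,0.25,0,0,0,0,0,-0.09,0.25,0,0,0,0,0,-0.09,0.25,0,0]

```text
time: 11.8
tool_pos: [0.4865, 0.1734, 0.1606]
ee_rot: [3.141, -0.005, -2.799]
wrist_force: [0.1, -0.1, -1.9]
width: 0.0262
finger_force: 30.0
```

Call:
move_arm:
  motion: [0,0,0,-0.09,0.25,0,0,0,0,0,-0.09,0.25,0,0,0,0,0,-0.09,0.25,0,0,0,0,0,-0.09,0.25,0,0,0,0,0,-0.09,0.25,0,0,0,0,0,-0.09,0.25,0,0,0,0,0,0,0,0,0,0,0,0,0,0,0,0,0,0,0,0,0,0,0,0,0,0,0,0,0,0]

```text
time: 12.63
tool_pos: [0.4882, 0.3306, 0.1623]
ee_rot: [-3.141, -0.002, -2.8]
wrist_force: [0.4, -0.3, -1.6]
width: 0.0263
finger_force: 30.0
```

```bash
python3 go.py .4909 .3345 .033 3.4843
```

```text
pos [0.4882 0.3306 0.1623] rpy [-3.1408e+00 -2.2000e-03 -2.7997e+00] turn z -0.001 shift [-0.039  0.027  1.293] F [ 0.4 -0.3 -1.6] w 0.0263 t 12.6333
```

Call:
move_arm:
  motion: [0,0,0,-0.038,0.028,0.15,0,0,0,0,0,0,0.2,0,0,0,0,0,0,0.2,0,0,0,0,0,0,0.2,0,0,0,0,0,0,0.2,0,0,0,0,0,0,0.15,0,0,0,0,0,0,0.1,0,0,0,0,0,0,0.05,0,0,0,0,0,0,0,0,0,0,0,0,0,0,0,0,0,0,0,0,0,0,0]

```text
invalid input
```

```bash
python3 go.py .4909 .3345 .0325 3.4843
```

```text
pos [0.4882 0.3306 0.1623] rpy [-3.1408e+00 -2.2000e-03 -2.7997e+00] turn z -0.001 shift [-0.039  0.027  1.298] F [ 0.4 -0.3 -1.6] w 0.0263 t 12.6333
```

Call:
move_arm:
  motion: [0,0,0,-0.038,0.028,0.15,0,0,0,0,0,0,0.2,0,0,0,0,0,0,0.2,0,0,0,0,0,0,0.2,0,0,0,0,0,0,0.2,0,0,0,0,0,0,0.15,0,0,0,0,0,0,0.1,0,0,0,0,0,0,0.05,0,0,0,0,0,0,0,0,0,0,0,0,0,0,0,0,0,0,0,0,0,0]

```text
time: 13.55
tool_pos: [0.4921, 0.3362, 0.04]
ee_rot: [3.141, 0.003, -2.799]
wrist_force: [0.3, -0.4, -1.7]
width: 0.0258
finger_force: 30.0
```

```bash
python3 go.py .4909 .3345 .0325 3.4843
```

```text
pos [0.4921 0.3362 0.04  ] rpy [ 3.1411e+00  2.7000e-03 -2.7988e+00] turn z 0.0 shift [ 0.017 -0.012  0.075] F [ 0.3 -0.4 -1.7] w 0.0258 t 13.55
```

Call:
move_arm:
  motion: [0,0,0,0,0,0.03,0,0,0,0,0,0,0.03,0,0,0,0,0,0,0.01,0,0,0,0,0,0,0,0,0,0,0,0,0,0,0,0,0,0,0,0,0,0]

```text
time: 14.05
tool_pos: [0.4917, 0.3362, 0.0325]
ee_rot: [3.141, 0.002, -2.799]
wrist_force: [-0.2, -0.3, 4.9]
width: 0.0261
finger_force: 30.0
```

```bash
python3 go.py .4909 .3345 .0325 3.4843
```

```text
pos [0.4917 0.3362 0.0325] rpy [ 3.1412e+00  1.7000e-03 -2.7985e+00] turn z 0.0 shift [ 0.013 -0.013 -0.   ] F [-0.2 -0.3  4.9] w 0.0261 t 14.05
```

Call:
move_arm:
  motion: [0,0,0,0,0,0,0.5,0,0,0,0,0,0,0.5,0,0,0,0,0,0,0.5,0,0,0,0,0,0,0.5,0,0,0,0,0,0,0.5,0,0,0,0,0,-0.1,0.5,0,0,0,0,0,-0.25,0.5,0,0,0,0,0,-0.25,0.5,0,0,0,0,0,-0.25,0.5,0,0,0,0,0,-0.25,0.5,0,0,0,0,0,-0.2,0.5,0,0,0,0,0,0,0.5]

```text
time: 15.05
tool_pos: [0.4936, 0.3373, 0.1683]
ee_rot: [3.14, 0.011, -2.799]
wrist_force: [0.0, 0.9, 0.6]
width: 0.0468
finger_force: 0.0
```

```bash
python3 -c "
from h import *
P=[.5329,-.1341,.1441]; print(world(P,(.0465,0,0)))"; python3 go.py .579 -.1274 .162 1.7149
```

```text
[ 0.57891805 -0.12742252  0.        ]
pos [0.4936 0.3373 0.1683] rpy [ 3.1398  0.0111 -2.7985] turn z 2.253 shift [-4.721  0.177  0.063] F [0.  0.9 0.6] w 0.0468 t 15.05
```

Call:
move_arm:
  motion: [0,0,0.15,0,0,0,0.5,0,0,0.15,0,0,0,0.5,0,0,0.15,0,0,0,0.5,0,0,0.15,0,0,0,0.5,0,0,0.15,0,0,0,0.5,0,0,0.15,0,0,0,0.5,0,0,0.15,0,0,0,0.5,0,0,0.15,0,0,0,0.5,0,0,0.15,0,0,0,0.5,0,0,0.15,0,0,0,0.5,0,0,0.15,0,0,0,0.5,0,0,0.15,0,0,0,0.5]

```text
time: 16.05
tool_pos: [0.4906, 0.3355, 0.1601]
ee_rot: [-3.14, -0.0, 2.065]
wrist_force: [0.2, 0.3, -0.3]
width: 0.047
finger_force: 0.0
```

Call:
move_arm:
  motion: [0,0,0.15,0,0,0,0.5,0,0,0.15,0,0,0,0.5,0,0,0.15,0,0,0,0.5,0,0,0,0,0,0,0.5,0,0,0,-0.25,0,0,0.5,0,0,0,-0.25,0,0,0.5,0,0,0,-0.25,0,0,0.5,0,0,0,-0.25,0,0,0.5,0,0,0,-0.25,0,0,0.5,0,0,0,-0.25,0,0,0.5,0,0,0,-0.25,0,0,0.5,0,0,0,-0.25,0,0,0.5]

```text
time: 17.05
tool_pos: [0.52, 0.1368, 0.1607]
ee_rot: [-3.141, -0.0, 1.721]
wrist_force: [-0.4, -0.1, -0.6]
width: 0.047
finger_force: 0.0
```

Call:
move_arm:
  motion: [0,0,0,-0.25,0,0,0.5,0,0,0,-0.25,0,0,0.5,0,0,0,-0.25,0,0,0.5,0,0,0,-0.25,0,0,0.5,0,0,0,-0.25,0,0,0.5,0,0,0,-0.25,0,0,0.5,0,0,0,-0.25,0,0,0.5,0,0,0,-0.25,0,0,0.5,0,0,0,-0.25,0,0,0.5,0,0,0,0,0,0,0.5,0,0,0,0,0,0,0.5,0,0,0,0,0,0,0.5]

```text
time: 18.05
tool_pos: [0.5529, -0.084, 0.1609]
ee_rot: [-3.141, -0.001, 1.719]
wrist_force: [-0.3, 0.2, 0.0]
width: 0.0472
finger_force: 0.0
```

```bash
python3 go.py .579 -.1274 .076 1.7149
```

```text
pos [ 0.5529 -0.084   0.1609] rpy [-3.1408e+00 -1.2000e-03  1.7189e+00] turn z 0.005 shift [-0.467  0.196  0.849] F [-0.3  0.2  0. ] w 0.0472 t 18.05
```

Call:
move_arm:
  motion: [0,0,0.005,-0.235,0.1,0,0.5,0,0,0,-0.235,0.096,0,0.5,0,0,0,0,0,0,0.5,0,0,0,0,0,0.2,0.5,0,0,0,0,0,0.2,0.5,0,0,0,0,0,0.2,0.5,0,0,0,0,0,0.15,0.5,0,0,0,0,0,0.07,0.5,0,0,0,0,0,0.03,0.5,0,0,0,0,0,0,0.5,0,0,0,0,0,0,0.5]

```text
time: 18.97
tool_pos: [0.58, -0.1279, 0.0776]
ee_rot: [3.14, 0.001, 1.714]
wrist_force: [-0.0, 0.1, 0.5]
width: 0.0466
finger_force: 0.0
```

```bash
python3 go.py .579 -.1274 .076 1.7149
python3 - <<'E'
from bench import robot
import cv2,numpy as np
t=robot.snapshot("top")[183:283,245:345,::-1];s=robot.snapshot("side")[160:270,255:365,::-1]
o=np.zeros((440,800,3),np.uint8);o[:400,:400]=cv2.resize(t,(400,400),interpolation=2);o[:396,402:798]=cv2.resize(s,(396,396),interpolation=2)
cv2.imwrite("pics/d3.png",o)
E
```

```text
pos [ 0.58   -0.1279  0.0776] rpy [3.1399e+00 6.0000e-04 1.7145e+00] turn z -0.001 shift [ 0.006 -0.009  0.016] F [-0.   0.1  0.5] w 0.0466 t 18.9667
```

View pics/d3.png

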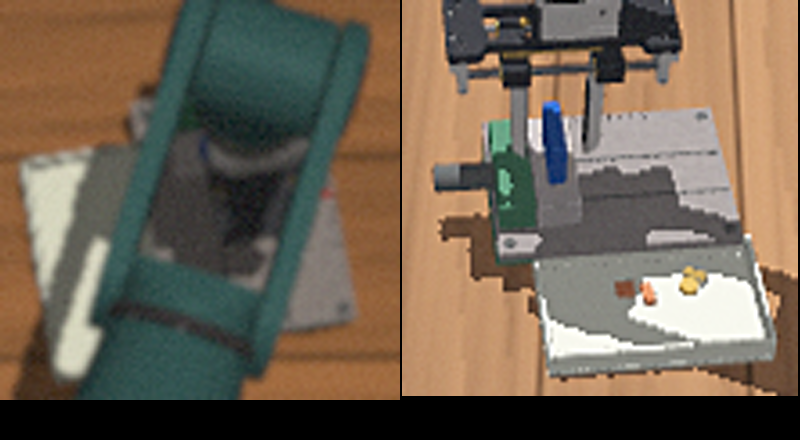

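The fin sits between the fingers (side px 553,140). While it closes, I'll refine the mark's position from the first pictures with edge profiles along clamp x.

Call:
move_arm:
  motion: [0,0,0,0,0,0,0.3,0,0,0,0,0,0,0.2,0,0,0,0,0,0,0,0,0,0,0,0,0,0,0,0,0,0,0,0,0,0,0,0,0,0,0,0,0,0,0,0,0,0,0,0,0,0,0,0,0,0,0,0,0,0,0,0,0,0,0,0,0,0,0,0]

```text
time: 19.9
tool_pos: [0.58, -0.1283, 0.0766]
ee_rot: [3.14, 0.0, 1.714]
wrist_force: [4.7, -0.5, -1.5]
width: 0.0141
finger_force: 30.0
```

```bash
python3 go.py .579 -.1274 .076 1.7149
cat > e.py <<'E'
from h import *
import cv2
P=np.array([.5329,-.1341,.1441])
for n in("top","side"):
    im=cv2.imread(f"pics/{n}0.png").astype(np.float32)
    def prof(xs,ys,z):
        q=np.array([[proj(n,world(P,(x,y,z))) for y in ys] for x in xs],np.float32)
        return cv2.remap(im,q[...,0],q[...,1],cv2.INTER_LINEAR).mean(1)
    def edge(x0,ys,z,w=.008,ch=None):
        xs=np.arange(x0-w,x0+w,.0005);p=prof(xs,ys,z);p=p.mean(1) if ch is None else p[:,ch[0]]-p[:,ch[1]]
        g=np.abs(np.diff(cv2.GaussianBlur(p.reshape(-1,1),(1,7),0).ravel()));g=g*(g>.4*g.max());return ((xs[:-1]+.00025)*g).sum()/g.sum()
    xs=np.arange(-.012,.016,.0005);m=prof(xs,np.arange(-.07,-.055,.001),.04);r=np.clip(m[:,2]-m[:,:2].mean(1),0,None);r=np.clip(r-.3*r.max(),0,None)
    print(n,"mark",round((xs*r).sum()/r.sum(),4))
    print(" near bed",round(edge(-.1,np.arange(-.05,.05,.002),.04,ch=(2,0)),4))
    ys=np.r_[np.arange(-.046,-.032,.001),np.arange(.032,.046,.001)]
    print(" jaw front top",round(edge(.03,ys,.0655,.007),4),"right end only",round(edge(.03,ys[:14],.0655,.007),4),"jaw back top?",round(edge(.065,ys,.0655,.006,ch=(1,2)),4))
    if n=="side":print(" jaw front foot",round(edge(.03,ys[14:],.04,.007),4))
E
python3 e.py
```

```text
pos [ 0.58   -0.1283  0.0766] rpy [3.1404e+00 3.0000e-04 1.7139e+00] turn z -0.001 shift [ 0.01  -0.008  0.006] F [ 4.7 -0.5 -1.5] w 0.0141 t 19.9
top mark 0.0009
 near bed -0.1046
 jaw front top 0.0292 right end only 0.0299 jaw back top? 0.0662
side mark 0.0033
 near bed -0.0989
 jaw front top 0.0325 right end only 0.0336 jaw back top? 0.0685
 jaw front foot 0.0287
```

Call:
move_arm:
  motion: [0,0,0,0,-0.02,0,0,0,0,0,0,-0.03,0,0,0,0,0,0,-0.03,0,0,0,0,0,0,-0.04,0,0,0,0,0,0,-0.04,0,0,0,0,0,0,-0.04,0,0,0,0,0,0,-0.04,0,0,0,0,0,0,-0.03,0,0,0,0,0,0,-0.02,0,0,0,0,0,0,0,0,0,0,0,0,0,0,0,0,0,0,0,0,0,0,0]

```text
time: 20.9
tool_pos: [0.5515, -0.1328, 0.0766]
ee_rot: [3.139, 0.001, 1.713]
wrist_force: [7.2, -1.2, -3.1]
width: 0.0137
finger_force: 30.0
```

```bash
python3 go.py .579 -.1274 .076 1.7149
python3 - <<'E'
from h import *
import cv2
P=np.array([.5329,-.1341,.1441]);print("TCP local",local(P,robot.get_obs()["tool_pos"]))
T=robot.snapshot("top")[:,:,::-1];S=robot.snapshot("side")[:,:,::-1]
cv2.imwrite("pics/top4.png",T);cv2.imwrite("pics/side4.png",S)
t=T[205:255,285:345];s=S[180:240,285:335]
o=np.zeros((600,800,3),np.uint8);o[:250,:300]=cv2.resize(t,None,fx=5,fy=5,interpolation=2);o[:600,302:802][:, :498]=cv2.resize(s,(500,600),interpolation=2)[:,:498]
cv2.imwrite("pics/d4.png",o)
E
```

```text
pos [ 0.5515 -0.1328  0.0766] rpy [3.1391e+00 1.0000e-03 1.7134e+00] turn z -0.002 shift [0.014 0.28  0.006] F [ 7.2 -1.2 -3.1] w 0.0137 t 20.9
TCP local [ 0.01854934 -0.00138467]
```

View pics/d4.png

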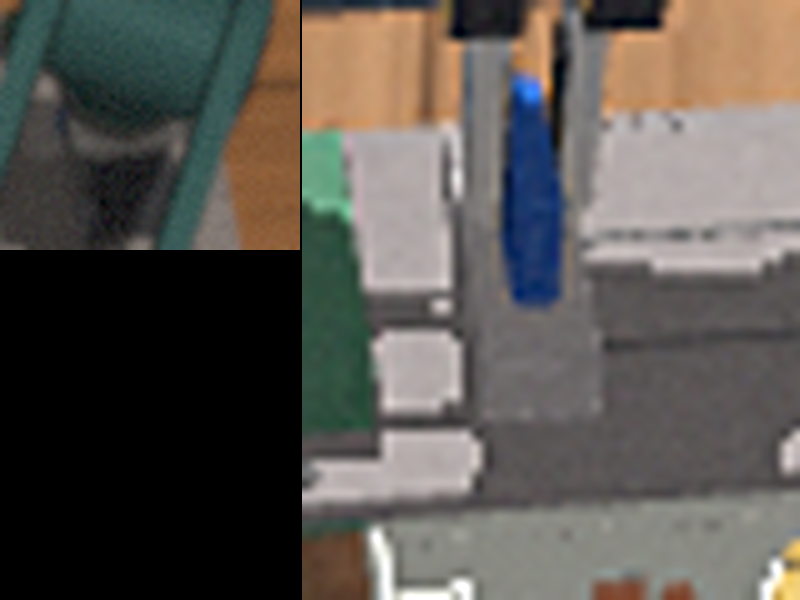

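Run:
```python
from h import *
import cv2
P=np.array([.5329,-.1341,.1441]);c=C["side"];cc=-np.array(c["R"]).T@c["t"];print("cam",cc.round(3),local(P,cc).round(3))
for f,x0 in(("side0",.03),("side4",.001)):
    im=cv2.imread(f"pics/{f}.png").astype(np.float32)
    def prof(xs,ys,zs):
        q=np.array([[proj("side",world(P,(x,y,z))) for y,z in zip(ys,zs)] for x in xs],np.float32);return cv2.remap(im,q[...,0],q[...,1],cv2.INTER_LINEAR)
    xs=np.arange(x0-.007,x0+.009,.0005)
    for nm,ys,zs in(("endface",[.05]*12,np.linspace(.045,.062,12)),("topface",np.linspace(.034,.048,12),[.0655]*12)):
        p=prof(xs,ys,zs).mean(1).mean(1);g=np.abs(np.diff(cv2.GaussianBlur(p.reshape(-1,1),(1,5),0).ravel()));g=g*(g>.4*g.max())
        print(f,nm,round(float(((xs[:-1]+.00025)*g).sum()/g.sum()),4),p[::3].round(0).tolist())
    hsv=cv2.cvtColor(im.astype(np.uint8),cv2.COLOR_BGR2HSV);m=cv2.inRange(hsv,(105,120,40),(130,255,255));m[:, :285]=0;m[:,335:]=0
    r=np.arange(202,211);r=[k for k in r if m[k,280:340].any()];print("fin rows",[(k,round(float(np.nonzero(m[k])[0].mean()),2),int(m[k].sum()/255)) for k in r])
```

```text
cam [0.575 0.815 1.057] [0.178 0.933]
side0 endface 0.0305 [161.0, 162.0, 162.0, 167.0, 169.0, 132.0, 97.0, 95.0, 94.0, 95.0, 95.0]
side0 topface 0.0303 [149.0, 150.0, 150.0, 148.0, 150.0, 175.0, 200.0, 201.0, 199.0, 199.0, 195.0]
fin rows [(np.int64(202), 297.5, 6), (np.int64(203), 297.0, 5), (np.int64(204), 297.0, 5), (np.int64(205), 297.0, 5), (np.int64(206), 297.0, 5), (np.int64(207), 297.5, 4), (np.int64(208), 297.5, 4), (np.int64(209), 297.5, 4), (np.int64(210), 297.5, 4)]
side4 endface 0.0009 [87.0, 86.0, 86.0, 85.0, 90.0, 103.0, 110.0, 108.0, 106.0, 105.0, 104.0]
side4 topface 0.0005 [81.0, 80.0, 78.0, 76.0, 85.0, 102.0, 108.0, 107.0, 106.0, 106.0, 105.0]
fin rows [(np.int64(202), 307.5, 6), (np.int64(203), 307.5, 6), (np.int64(204), 307.5, 6), (np.int64(205), 307.5, 6), (np.int64(206), 308.0, 5), (np.int64(207), 308.0, 5), (np.int64(208), 308.0, 5), (np.int64(209), 308.0, 5)]
```

Run:
```python
from h import *
import cv2
P=np.array([.5329,-.1341,.1441])
for n in("top","side"):
    im=cv2.imread(f"pics/{n}0.png").astype(np.float32)
    def scan(pts): # pts: [m][k][3] local
        q=np.array([[proj(n,world(P,p)) for p in row] for row in pts],np.float32);return cv2.remap(im,q[...,0],q[...,1],cv2.INTER_LINEAR).mean(1)
    def pos(s,p):
        p=cv2.GaussianBlur(p.reshape(-1,1).astype(np.float32),(1,7),0).ravel();g=np.abs(np.diff(p));k=g.argmax();a=slice(max(0,k-5),k+6);return round(float(((s[:-1]+.00025)[a]*g[a]).sum()/g[a].sum())*1e3,1)
    def ex(x0,ys,z,w,ch=None):
        xs=np.arange(x0-w,x0+w,.0005);m=scan([[(x,y,z) for y in ys] for x in xs]);return pos(xs,m.mean(1) if ch is None else m[:,ch[0]]-m[:,ch[1]])
    def ey(y0,xs,z,w):
        ys=np.arange(y0-w,y0+w,.0005);m=scan([[(x,y,z) for x in xs] for y in ys]);return pos(ys,m[:,2]-m[:,0])
    b=lambda a,w=.008:np.arange(a-w,a+w,.001)
    print(n,"near edge by y",[(y,ex(-.1,b(y),.04,.01,(2,0))) for y in(-.06,-.04,-.02,0,.02,.04,.06)])
    print(" right edge by x",[(x,ey(-.075,b(x),.04,.01)) for x in(-.08,-.06,-.04,-.02,.02,.05,.08)])
    print(" left edge by x",[(x,ey(.075,b(x),.04,.01)) for x in(-.08,-.06,-.04,-.02,.02,.05,.08)])
    print(" jaw front top by y",[(y,ex(.03,b(y,.004),.0655,.007)) for y in(-.045,-.04,-.035,-.03,-.02,.02,.03,.035,.04,.045)])
    for y in(-.068,-.0625,-.057):
        xs=np.arange(-.012,.016,.0005);m=scan([[(x,q,.04) for q in b(y,.003)] for x in xs]);r=m[:,2]-m[:,:2].mean(1);r=np.clip(r-.4*r.max(),0,None);print("  mark",y,round((xs*r).sum()/r.sum()*1e3,2))
```

```text
top near edge by y [(-0.06, -103.7), (-0.04, -104.8), (-0.02, -104.3), (0, -105.2), (0.02, -104.8), (0.04, -104.8), (0.06, -104.3)]
 right edge by x [(-0.08, -76.2), (-0.06, -76.3), (-0.04, -75.8), (-0.02, -75.8), (0.02, -75.2), (0.05, -74.7), (0.08, -74.7)]
 left edge by x [(-0.08, 79.4), (-0.06, 80.8), (-0.04, 79.8), (-0.02, 82.1), (0.02, 80.3), (0.05, 82.0), (0.08, 81.6)]
 jaw front top by y [(-0.045, 29.5), (-0.04, 29.5), (-0.035, 28.0), (-0.03, 28.4), (-0.02, 29.2), (0.02, 28.6), (0.03, 34.5), (0.035, 28.4), (0.04, 28.8), (0.045, 28.2)]
  mark -0.068 1.04
  mark -0.0625 0.84
  mark -0.057 0.69
side near edge by y [(-0.06, -98.3), (-0.04, -98.3), (-0.02, -98.7), (0, -99.2), (0.02, -99.3), (0.04, -99.3), (0.06, -100.7)]
 right edge by x [(-0.08, -78.8), (-0.06, -76.4), (-0.04, -77.6), (-0.02, -78.3), (0.02, -77.6), (0.05, -76.1), (0.08, -77.6)]
 left edge by x [(-0.08, 73.7), (-0.06, 81.2), (-0.04, 75.2), (-0.02, 74.1), (0.02, 75.6), (0.05, 73.4), (0.08, 81.5)]
 jaw front top by y [(-0.045, 34.7), (-0.04, 34.5), (-0.035, 34.7), (-0.03, 34.5), (-0.02, 34.3), (0.02, 30.4), (0.03, 31.8), (0.035, 32.0), (0.04, 30.1), (0.045, 30.3)]
  mark -0.068 3.28
  mark -0.0625 3.26
  mark -0.057 3.29
```

The jaw measures about 29.3 mm of travel and the line is about 28.7 mm out, so I'll ease it back 0.5 mm. Then I'll check the scraper and the final state.

Call:
move_arm:
  motion: [0,0,0,0,0.005,0,0,0,0,0,0,0,0,0,0,0,0,0,0,0,0,0,0,0,0,0,0,0,0,0,0,0,0,0,0,0,0,0,0,0,0,0]

```text
time: 21.5
tool_pos: [0.552, -0.1327, 0.0766]
ee_rot: [3.139, 0.001, 1.713]
wrist_force: [7.0, -1.5, -3.0]
width: 0.0138
finger_force: 30.0
```

Run:
```python
from h import *
import cv2
o=robot.get_obs();print(local(np.array([.5329,-.1341,.1441]),o["tool_pos"]),o["wrist_force"],o["width"],o["finger_force"])
S=robot.snapshot("side")[:,:,::-1];cv2.imwrite("pics/d5.png",cv2.resize(S[170:400,190:390],(520,598),interpolation=2))
```

```text
[ 0.01914374 -0.00139062] [ 6.98575772 -1.48013785 -2.97000797] 0.013832361986823643 29.99055325984955
```

View pics/d5.png

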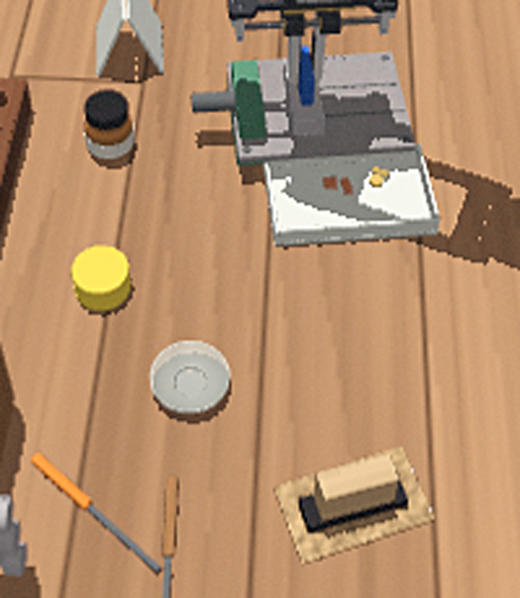

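The scraper stands on its pad (355,490), the offcuts are in the tray (about 350,182), and the fin is held at (305,80) with the bystanders unmoved. I'm handing the job in.

```bash
python3 -c "
from bench import robot
print(robot.close_job())"
```

```text
the job is handed in; nothing more can be done
None
```

I handed the job in at about 21.6 s: all four offcuts are in the tray, the scraper is back on its pad, and the gripper is holding the fin with the jaw's front edge level with the red line to within about 1 mm by my measurements (the line itself was hidden by the arm at the end).

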